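# Loosen the knurled clamp screw and move the socket strip on

## Task

The socket strip in the wiring fixture must move along for its last socket to be wired. Roll a fingertip round the knurled rim of the clamp screw above it to loosen it, anticlockwise seen from above, by at least two full turns but no more than two and a half; only then push the strip along its channel until it sits flush against the red end stop. Do not pinch or lift the knob or the strip, and leave the other things on the bench where they are.

Things in the scene. Friction and masses are not known exactly. Their poses are not given: they have to be found in the camera images.
- fixture: The wiring fixture, fixed to the bench: aluminium base plate 200 (x) x 350 (y) x 12 mm high. Origin on the bench surface, straight below the clamp screw's axis; z up; y runs along the channel, the red end stop is at its -y end. The plate reaches from y = -145 to +205 mm.
- channel (a point): Centre of the channel's floor 195 mm along the fixture's +y, at the channel's open end, 12 mm above the bench; axes as the fixture's. Two dark steel rails 8 mm thick guide the strip: inner faces at x = -29.5 and +29.5 mm, tops 32 mm above the bench, running from here to the end stop 300 mm away in -y.
- bridge_top (a point): Centre of the flat top of the blue clamp bridge, 82 mm above the bench, below the knob; axes as the fixture's. The bridge spans the channel: 104 (x) x 30 (y) mm, 14 mm thick, on a post 14 mm thick at each end.
- stop_face (a point): Centre of the face of the red end stop that the strip has to meet, 30 mm above the bench; axes as the fixture's, the face looks to +y. The stop is 75 mm wide, its top 45 mm above the bench.
- clamp_screw: The clamp screw's steel spindle (14 mm thick) standing in the middle of the bridge, with all that it carries: the knurled knob above the bridge, and a square shoe 50 x 50 x 6 mm on the strip below it. Origin on the axis, 86 mm above the bench while tight (at the underside of the knob's neck). It rises 3 mm for each turn.
- knob_top (a point): Centre of the knob's flat top face, on the screw's axis, 111 mm above the bench while tight, 117 mm after two turns; z up, x along the yellow index bar on the black top. The knob is 60 mm across over its 24 steel knurl ribs (2 mm proud); rim 22 mm tall, from this point down; 7 mm of air between knob and bridge while tight. About 1.5 N along the rim turns it; it stays where left.
- clamp_knob (a joint): Turn of the clamp knob, rad: 0 to 0.3 at the start (tight), grows anticlockwise seen from above (loosening), 6.283 a turn, counting on through the turns; end of thread at 21. The sprung shoe presses the strip with about 9 N while tight, leaves it after about one turn, and is 3 mm clear after two.
- strip: The white four-gang socket strip to be moved, lying face up in the channel with its long side along the fixture's y axis: 55 (x) x 200 (y) x 40 mm high, 0.25 to 0.45 kg, 2 mm of play at each side. Origin at the centre of its underside, 12 mm above the bench. It starts 50 to 85 mm short of the end stop, clamped under the shoe. Its top is 52 mm above the bench, 20 mm above the rails.
- strip_push_end (a point): Centre of the strip's end face that looks away from the end stop (+y), 20 mm above its underside; y axis along the strip. When the strip is home, it lies 200 mm from stop_face, 95 mm from the clamp screw's axis.
- insert_a: Ivory socket insert, a disc 36 mm across with a bridge on it, 18 mm high in all, loose on the near (-x) side of the fixture's plate. Origin at the centre of its underside. Leave it alone.
- insert_b: The same kind of insert on the far (+x) side of the fixture's plate. Leave it alone.
- screwdriver: Orange-handled screwdriver, 190 mm long, lying on the bench on the right. Leave it alone.
- spare_strip: A second white socket strip, 55 x 200 x 40 mm, on the bench on the right. Origin at the centre of its underside. Leave it alone.
- screw_tub: Pale round tub of screws, 76 mm across, 62 mm high, on the bench on the left. Origin at the centre of its underside. Leave it alone.
- red_bin: Red bin of terminals, 130 x 100 x 55 mm high, on the bench on the left. Origin at the centre of its underside. Leave it alone.
Things that resemble listed ones, but are neither listed nor needed, are in the scene too. Leave any orange look-alike of the strip alone.

How it is judged (in metres and radians):
On the way, in this order (a step that is already met when the one before it is completed fails the run):
1. the clamp screw is loosened by two full turns, the strip still where it was (value of joint clamp_knob above 12.3 rad and y of strip_push_end in the frame of stop_face above 0.235 m), for 0.2 s.
2. the strip is pushed home against the end stop (y of strip_push_end in the frame of stop_face below 0.203 m and z of strip_push_end in the frame of stop_face below 0.008 m), for 0.2 s.
At the end, for the whole second after the job is handed in: The clamp screw stands two to two and a half turns looser than at the start (joint 12.3 to 16.4 rad) and is still; the strip lies flat in its channel, at rest, no more than 3 mm from the end stop (all of step 2 and value of joint clamp_knob between 12.3 and 16.4 rad and linear speed of strip below 0.01 m/s and angle between strip's own z axis and vertical below 0.05 rad and velocity of joint clamp_knob between -0.05 and 0.05 rad/s); the robot touches nothing.
It fails at once if the strip is forced along (over 6 mm) while the clamp screw is not yet loosened by two turns (value of joint clamp_knob below 12.3 rad and distance of strip_push_end from where it was at the start of the episode above 0.006 m).
It fails at once if the knob is pinched: the fingers touch it with their grasp point on its axis (horizontal distance between the grasp point and knob_top below 0.01 m and contact force between the fingers and clamp_screw above 0.3 N).
It fails at once if the strip is pinched: the grasp point is inside it or just above it, fingers touching (x of the grasp point in the frame of strip between -0.015 and 0.015 m and y of the grasp point in the frame of strip between -0.095 and 0.095 m and z of the grasp point in the frame of strip between -0.01 and 0.052 m and contact force between the fingers and strip above 0.3 N).
It fails at once if the strip is lifted (over 8 mm) (z of strip in the frame of fixture above 0.02 m).
It fails at once if another thing on the bench is disturbed (over 20 mm) (distance of any of insert_a, insert_b, screwdriver, spare_strip, screw_tub, red_bin from where it was at the start of the episode above 0.02 m).
It also fails if it takes over 72 s, if anything falls off the work surface, if the arm or the gripper's body presses on something with over 40 N, if the wrist force passes 120 N, or if a joint passes its speed limit or range.

## Robot

A 7-joint arm with a two-finger parallel gripper is mounted at the origin on the work surface. World frame = base frame: x ahead of the robot, y to its left, z up, the work surface at z = 0. Lengths are in mm, angles in rad, forces in N, time in s.
With the tool pointing down it reaches from about 400 to 750 mm from the base axis. Payload 19.5 kg.
Tool frame: the origin (TCP) lies at the very end of the fingers, on their centre line; the grasp point (between the pads) lies hold_point_z behind it (hold_point_z is the distance from the TCP to the grasp point, in mm); z points along the fingers, y is the direction in which the jaws open and shut (so a half turn about z gives the same grasp; the last joint's range is limited). The gripper opens to 85 mm and grips with 20 to 120 N. Pads are 22 mm wide; open, the fingers measure 114 mm over their backs; the gripper's body (76 mm by 85 mm) begins 54 mm behind the grasp point. The pads swing forward as they close: fully open they stand 13 mm farther back than shut.
Start: joints at [-1.269, 0.707, -0.028, 1.485, 0.022, 0.951, -0.075], TCP at [193.8, 541.328, 231.268] pointing down, gripper open.
Joint ranges: [-2.71, 2.71], [-0.32, 2.16], [-1.57, 1.52], [0, 2.45], [-1.46, 4.6], [0, 2.02], [-2.83, 2.83]. Speed limits (rad/s): [1.89, 1.89, 2.57, 2.57, 3.01, 3.01, 3.01].

## Interface

Orientations are given as a unit quaternion [x, y, z, w].
In Python, from rig import get_obs, camera, camera_model, finish_job, search_frame, spot_point, hold_point_z gives the robot as it stands.
- The arm moves only by the tool step_arm, never from a script. Its argument "targets" is a list of rows, each a list of 7 numbers: the shift along the tool's x, y, z in mm, then the turn, a rotation vector about the tool's x, y, z in rad, then the opening, from -1 (shut) to 1 (fully open). In form: [[x, y, z, wx, wy, wz, jaw], ...]. A call has 1 to 8 rows; each row is the pose to reach, as a shift and turn from the pose commanded when the call began, along the tool's axes at that moment; what a row does not reach only later rows make up. A row lasts 1/8 s, in which the tool goes at most 62.5 mm and 10.7 degrees, less where a joint would pass 70% of its speed; a pose out of reach is approached as far as the arm can. A call with a gripper value outside its range is refused whole. The fingers move at their own pace and stop on an object; "newtons" is the grip in N (left out, the last holds). Time passes only in rows, so rows that repeat a pose let the fingers close. It gives the time, the measured TCP pose, the force and the opening at its end, in the units of the state.
- get_obs(): the state, without advancing time (a new reading comes with each control period).
- camera(name): name is "scene" or "top" or "wrist"; returns the picture (420x560x3 uint8, blue, green, red); there is no depth.
- camera_model(name): a dict with "vfov" (degrees; the focal length in pixels is half the picture's height over the tangent of half this angle, whatever the lens; pixels are square), "cx", "cy" (the principal point, pixels), "rvec" (rotation vector, rad) and "tvec" (3), from world to camera coordinates, as OpenCV has them. Camera axes: x right, y down, z forward; pixel columns grow to the right and rows downward; lengths in mm; the calibration is good to about 2 mm. A picture is of the moment at which its call begins: read the wrist's pose just before it. camera_model takes no time and is no camera call; for the wrist camera it gives the pose at the moment of the call.
- finish_job(): hands the job in, once; it reports no verdict.
Trained networks look in the newest picture that a camera, given by its name, has taken for a name from the list of things; names that differ only in an ending like _2 or _b are one class to them, and where a whole thing is asked for, a point or a joint stands for the part that bears it (a point fixed in the world has none). Each returns a list of dicts, best first, with "score" (0 to 1); they miss things now and then, are a little off and sometimes report something else, mostly with a low value. They report only what shows in the picture. A call takes as long as a camera call. They do not tell look-alikes from the thing itself.
- search_frame(camera, label): "rect" ([left, top, width, height] as shares, 0 to 1, of the picture: columns of its width, rows of its height, round what is visible of it).
- spot_point(camera, label): "centre" ([column, row] as shares, 0 to 1, of the picture: columns of its width, rows of its height: a listed point, or the origin of a listed thing).
The state is a dict: "clock": time; "joint_positions": joint angles; "qd": joint speeds; "tau": joint torques, N m; "ee_pos": TCP position; "tcp_rot": TCP orientation; "ft_force": force on the tool from outside, world axes, zero at the start; "wrist_torque": the same for the moment, N m; "opening": finger opening in mm.
Only numpy, scipy, OpenCV 4.12 (cv2) and the standard library are available. Lean on these libraries where they do the work, as an engineer would, in place of code of your own. Each camera call takes 0.05 s, during which the arm holds its last target.

## Working session

There is one attempt and no reset: what is moved stays moved. The work goes in short steps, Python scripts to look and compute and a tool call to move; the robot and the scene stay as the last step left them, time stands still between calls to the robot, and variables do not carry over. Pictures are saved under pics/ and viewed, and the job is handed in when it is done.

Besides the shell and the picture viewer there is one more tool, called after ">>>" as name(argument=value, ...) on one line, values as JSON. step_arm: Moves the arm, as the interface text tells. Its arguments: {"type":"object","properties":{"targets":{"type":"array"},"newtons":{"type":"number"}},"required":["targets"]}

```bash
ls; mkdir -p pics; python3 - <<'E'
from rig import *
import cv2
o=get_obs();print(o); print(hold_point_z)
for n in("scene","top"):
    im=camera(n);cv2.imwrite(f"pics/{n}0.png",im);print(n,camera_model(n))
    for l in("clamp_screw","strip","fixture","insert_a"):
        print(l,[(round(d['score'],2),[round(v,3) for v in d['rect']]) for d in search_frame(n,l)][:4])
    for l in("knob_top","stop_face","channel","strip_push_end","bridge_top"):
        print(l,[(round(d['score'],2),[round(v,3) for v in d['centre']]) for d in spot_point(n,l)][:3])
print(get_obs()['clock'])
E
```

```text
pics
{'clock': 0.0, 'joint_positions': array([-1.26871902,  0.70704498, -0.02763162,  1.48497651,  0.02197983,
        0.95089084, -0.07552182]), 'qd': array([-9.80865551e-05,  3.67019822e-04, -8.37870375e-04,  1.43589920e-04,
       -1.57444370e-03, -7.65877104e-04,  6.09948703e-04]), 'tau': array([-3.15959796e-04, -8.83226967e+01,  1.23479415e+00, -2.36176461e+01,
        1.69237820e-02,  6.38477461e-03,  5.24593565e-05]), 'ee_pos': array([193.70634487, 541.12609336, 230.86593486]), 'tcp_rot': array([ 1.71054645e-01,  9.85261412e-01, -5.02160363e-04, -8.43430914e-05]), 'ft_force': array([0.2604754 , 0.19036193, 0.53032138]), 'wrist_torque': array([-0.03943973, -0.03351168,  0.03409956]), 'opening': 85.28347961778213}
18.700000000000003
scene {'vfov': 42.01466530265202, 'cx': 275.022533649528, 'cy': 202.96622260343298, 'rvec': array([ 1.64303937,  1.90782506, -0.77046193]), 'tvec': array([  73.59496057, -258.38208778, 2004.0374033 ])}
clamp_screw [(0.7, [0.43, 0.511, 0.225, 0.144]), (0.57, [0.272, 0.376, 0.008, 0.092]), (0.56, [0.504, 0.507, 0.037, 0.069])]
strip [(0.87, [0.496, 0.5
[... 441 characters left out ...]
0.545])]
top {'vfov': 56.39146882945226, 'cx': 286.338083289548, 'cy': 207.79554415899187, 'rvec': array([ 2.15989367, -2.13433143,  0.17124663]), 'tvec': array([ -28.21414062,  477.64896665, 1114.64624467])}
clamp_screw [(0.86, [0.448, 0.415, 0.038, 0.044])]
strip [(0.91, [0.368, 0.431, 0.13, 0.071]), (0.56, [0.595, 0.474, 0.116, 0.124])]
fixture [(0.65, [0.34, 0.353, 0.226, 0.214])]
insert_a [(0.59, [0.482, 0.492, 0.029, 0.022]), (0.43, [0.429, 0.388, 0.022, 0.028])]
knob_top [(0.66, [0.47, 0.426]), (0.64, [0.437, 0.399])]
stop_face [(0.9, [0.532, 0.421])]
channel [(0.67, [0.353, 0.486])]
strip_push_end [(0.91, [0.697, 0.487]), (0.83, [0.374, 0.463])]
bridge_top [(0.57, [0.47, 0.447])]
1.0
```

View pics/top0.png

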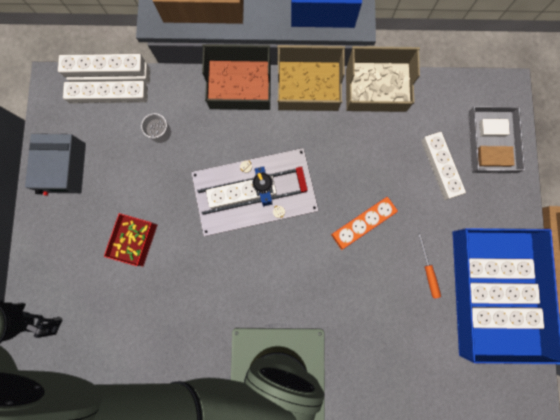

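View pics/scene0.png

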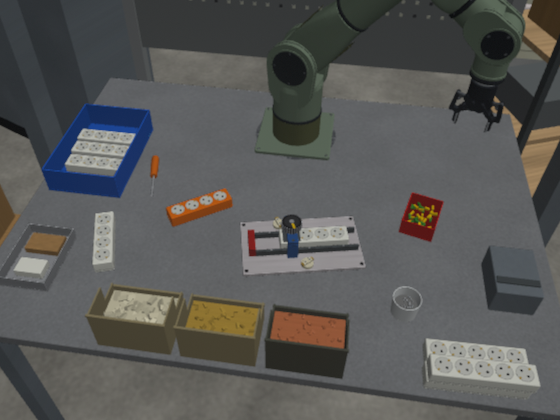

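```bash
python3 - <<'E'
import cv2
im=cv2.imread("pics/top0.png")[140:245,180:330]
cv2.imwrite("pics/crop0.png",cv2.resize(im,None,fx=5,fy=5,interpolation=cv2.INTER_CUBIC))
E
```

```text
(no output)
```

View pics/crop0.png

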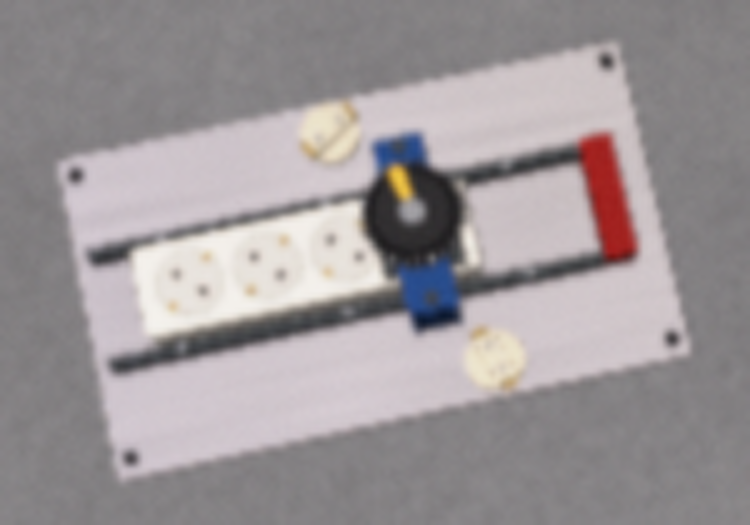

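```bash
cat > h.py <<'E'
import numpy as np,cv2,json
from scipy.spatial.transform import Rotation as R
from scipy.optimize import least_squares
def cam(m):
    f=210/np.tan(np.radians(m['vfov'])/2)
    K=np.array([[f,0,m['cx']],[0,f,m['cy']],[0,0,1]])
    return K,cv2.Rodrigues(np.array(m['rvec']))[0],np.array(m['tvec'])
def ray(m,uv,z):
    K,Rm,t=cam(m); d=Rm.T@np.linalg.solve(K,[uv[0],uv[1],1]); c=-Rm.T@t
    return c+d*(z-c[2])/d[2]
def proj(m,P):
    K,Rm,t=cam(m); q=(Rm@np.atleast_2d(P).T).T+t; q=(K@q.T).T; return q[:,:2]/q[:,2:]
def fix2w(F,p): # F=[x,y,th]
    p=np.atleast_2d(p);c,s=np.cos(F[2]),np.sin(F[2])
    return np.c_[F[0]+c*p[:,0]-s*p[:,1],F[1]+s*p[:,0]+c*p[:,1],p[:,2]]
CORN=np.array([[100,205,12],[100,-145,12],[-100,-145,12],[-100,205,12]],float)
E
python3 - <<'E'
from h import *
from rig import camera_model
m=camera_model("top")
px=np.array([[60,162],[617,42],[690,352],[122,480]]);px=(px+.5)/5-.5+[180,140]
W=np.array([ray(m,p,12) for p in px]);print(W.round(1));print([np.linalg.norm(W[i]-W[i-1]).round(1) for i in range(4)])
r=least_squares(lambda F:(proj(m,fix2w(F,CORN))-px).ravel(),[600,70,0.2]);print(r.x,r.fun.round(2))
F=r.x
print("knob from crop",ray(m,(np.array([412,212])+.5)/5-.5+[180,140],111))
s=camera_model("scene"); 
print(proj(s,fix2w(F,np.vstack([CORN,[[0,0,111],[0,-105,30],[0,195,12]]]))).round(1))
E
```

```text
[[ 587.9  266.    12. ]
 [ 668.1  -71.8   12. ]
 [ 476.1 -116.6   12. ]
 [ 395.2  220.2   12. ]]
[np.float64(198.0), np.float64(347.3), np.float64(197.1), np.float64(346.4)]
[5.38860127e+02 4.52753693e+01 2.33608201e-01] [-0.59 -0.27  0.27 -0.51  0.79  0.33 -0.46  0.37]
knob from crop [538.01946652  46.29651452 111.        ]
[[364.  265.1]
 [241.4 273.1]
 [238.4 220.9]
 [351.  214.3]
 [289.9 220.1]
 [253.3 241. ]
 [353.9 238.8]]
```

>>> step_arm(targets=[[-60,-43,-20,0,0,-0.1,-1],[-120,-86,-20,0,0,-0.2,-1],[-180,-129,-20,0,0,-0.3,-1],[-240,-172,-20,0,0,-0.4,-1],[-300,-215,-20,0,0,-0.5,-1],[-360,-258,-20,0,0,-0.578,-1],[-420,-301,-20,0,0,-0.578,-1],[-440,-315,-20,0,0,-0.578,-1]], newtons=60)

```text
clock: 2.0
ee_pos: [478.1, 130.1, 251.5]
tcp_rot: [-0.117, 0.993, 0.0, 0.0]
ft_force: [0.4, 0.5, -0.2]
opening: -0.1
```

```bash
cat >> h.py <<'E'
F0=[538.86,45.28,0.2336]
def infix(o,F=None):
    F=F or F0
    p=np.array(o['ee_pos']);c,s=np.cos(F[2]),np.sin(F[2]);d=p[:2]-F[:2]
    rot=R.from_quat(o['tcp_rot']).as_matrix()
    a=np.degrees(np.arctan2(rot[1,1],rot[0,1])-F[2])-90
    return np.array([c*d[0]+s*d[1],-s*d[0]+c*d[1],p[2],a,rot[2,2]]).round(2)
E
python3 - <<'E'
from h import *
from rig import *
o=get_obs();print(o['ee_pos'],infix(o),o['clock'],o['opening'],o['joint_positions'].round(2))
E
```

```text
[478.10875167 130.13512867 251.4891097 ] [-3.9460e+01  9.6610e+01  2.5149e+02  3.0000e-02 -1.0000e+00] 2.0 -0.08293522906379182 [-0.17  0.57 -0.27  1.73  0.19  0.87  1.28]
```

```bash
cat >> h.py <<'E'
def look(n,tag,labels=(),pts=()):
    from rig import camera,camera_model,get_obs,search_frame,spot_point
    o=get_obs();m=camera_model(n);im=camera(n);cv2.imwrite(f"pics/{tag}.png",im)
    for l in pts: print(l,[(round(d['score'],2),[round(v*k,1) for v,k in zip(d['centre'],(560,420))]) for d in spot_point(n,l)][:3])
    return o,m,im
E
python3 - <<'E'
from h import *
o,m,im=look("wrist","w1",pts=("knob_top","stop_face","strip_push_end","channel"))
print(infix(o),m)
print(proj(m,fix2w(F0,np.vstack([CORN,[[0,0,111],[0,-105,30],[0,195,12]]]))).round(1))
E
```

```text
knob_top [(0.91, [184.9, 234.4])]
stop_face [(0.63, [118.4, 209.2])]
strip_push_end [(0.58, [331.7, 215.3])]
channel []
[-3.9460e+01  9.6610e+01  2.5149e+02  3.0000e-02 -1.0000e+00] {'vfov': 70.74277252216636, 'cx': 275.9065696477137, 'cy': 206.99211717240487, 'rvec': array([-1.82555262, -2.31172404, -0.3339862 ]), 'tvec': array([ -16.82805683, -517.73417917,  258.12773531])}
[[350.3 272.6]
 [107.4 272.5]
 [ 81.6 129. ]
 [361.8 129.1]
 [180.5 232.9]
 [118.3 209.8]
 [348.2 205.9]]
```

View pics/w1.png

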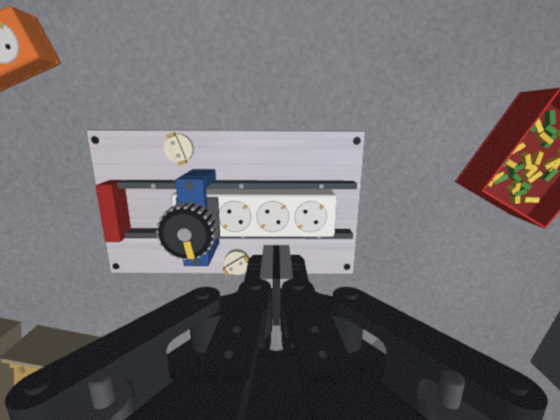

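>>> step_arm(targets=[[-20,-50,0,0,0,0,-1],[-40,-97,0,0,0,0,-1],[-40,-97,0,0,0,0,-1]])

```text
clock: 2.62
ee_pos: [539.5, 45.2, 250.9]
tcp_rot: [-0.116, 0.993, -0.0, -0.0]
ft_force: [-1.0, 0.9, -0.3]
opening: -0.2
```

```bash
python3 - <<'E'
from h import *
o,m,im=look("wrist","w2",pts=("knob_top","stop_face","strip_push_end","bridge_top"))
print(infix(o),o['clock'])
print(proj(m,fix2w(F0,np.vstack([CORN,[[0,0,111],[0,-105,30],[0,0,82]]]))).round(1))
E
```

```text
knob_top []
stop_face [(0.88, [193.0, 179.3]), (0.23, [277.0, 192.9])]
strip_push_end [(0.68, [413.3, 184.8])]
bridge_top [(0.82, [277.6, 191.4]), (0.27, [192.5, 179.9]), (0.25, [255.2, 116.8])]
[ 5.7000e-01 -2.3000e-01  2.5092e+02 -1.1000e-01 -1.0000e+00] 2.625
[[422.1 247.1]
 [172.1 247.5]
 [155.4  95.3]
 [444.8  94.6]
 [275.2 195.2]
 [191.2 179.5]
 [275.3 188.7]]
```

View pics/w2.png

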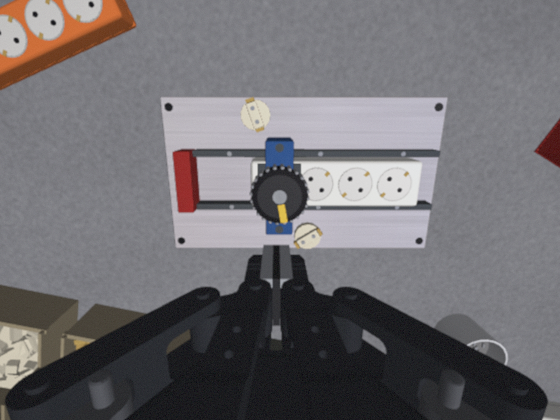

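```bash
python3 - <<'E'
import cv2
im=cv2.imread("pics/w2.png")
a=im[80:270,150:460];cv2.imwrite("pics/c2.png",cv2.resize(a,None,fx=2.5,fy=2.5,interpolation=cv2.INTER_CUBIC))
b=im[150:250,220:340];cv2.imwrite("pics/c2k.png",cv2.resize(b,None,fx=5,fy=5,interpolation=cv2.INTER_CUBIC))
E
```

```text
(no output)
```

View pics/c2.png

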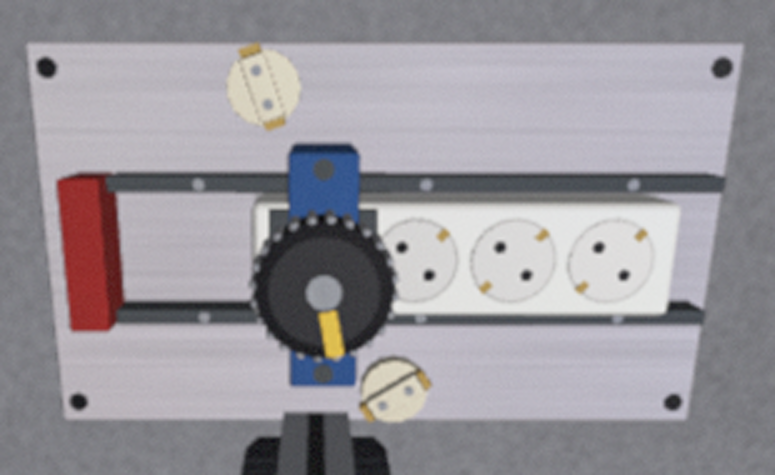

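View pics/c2k.png

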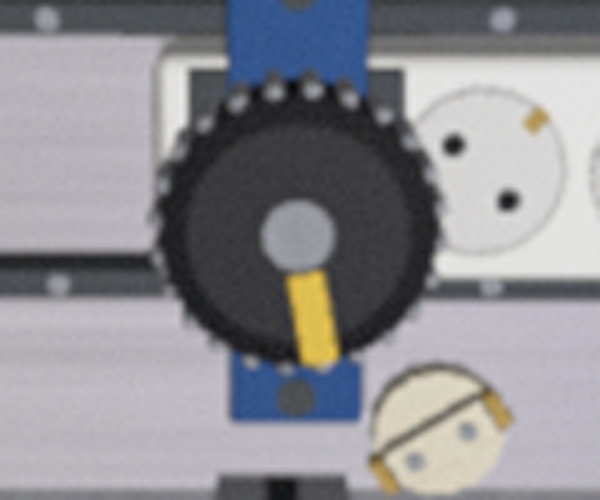

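```bash
python3 - <<'E'
from h import *
import json
from rig import camera_model,get_obs
m=camera_model("wrist"); t=camera_model("top")
P=np.vstack([CORN,[[0,0,111]]])
px=np.array([[425,247],[175.8,247.8],[161,97.8],[447,97.8],[279.7,197.1]])
tp=np.vstack([(np.array([[60,162],[617,42],[690,352],[122,480],[412,212]])+.5)/5-.5+[180,140]])
def dist(m,uv,k):
    K=cam(m)[0];c=K[:2,2];d=(uv-c)/K[0,0];return c+(uv-c)*(1+k*(d**2).sum(1))[:,None]
for nm,mm,pp in(("w",m,px),("t",t,tp)):
    r=least_squares(lambda q:(dist(mm,proj(mm,fix2w(q[:3],P)),q[3])-pp).ravel(),F0+[0.]);print(nm,r.x.round(3),r.fun.round(1))
    r=least_squares(lambda q:(proj(mm,fix2w(q[:3],P))-pp).ravel(),F0);print(nm,r.x.round(3),r.fun.round(1))
print(ray(m,px[4],111))
E
```

```text
w [ 5.38005e+02  5.41780e+01  2.38000e-01 -2.10000e-02] [-0.7  0.7  0.4  0.5 -0.4 -0.3 -0.3 -0.4  0.7 -0.3]
w [5.38561e+02 5.39550e+01 2.37000e-01] [-0.2  1.4 -0.1  0.9 -1.3 -0.6  1.1 -1.   0.4  0.2]
t [ 5.38887e+02  4.65840e+01  2.33000e-01 -1.78000e-01] [ 0.2  0.1 -0.2 -0.2  0.3  0.4 -0.2  0.  -0.1 -0.3]
t [5.38667e+02 4.55080e+01 2.33000e-01] [-0.7 -0.2  0.2 -0.4  0.7  0.4 -0.5  0.4  0.3 -0.2]
[538.44957247  53.52763757 111.        ]
```

```bash
python3 - <<'E'
from h import *
o,m,im=look("wrist","w3",pts=("bridge_top","knob_top"));print(infix(o),o['qd'].round(3))
cv2.imwrite("pics/c3k.png",cv2.resize(im[150:250,220:340],None,fx=5,fy=5,interpolation=cv2.INTER_CUBIC))
P=np.vstack([CORN,[[0,0,111]]])
print(proj(m,fix2w(F0,P)).round(1))
from rig import get_obs
print(infix(get_obs()))
E
```

```text
bridge_top [(0.7, [273.8, 188.5])]
knob_top [(0.87, [273.7, 197.2])]
[-3.0000e-02  3.3300e+00  2.5151e+02  1.7000e-01 -1.0000e+00] [ 0.007 -0.001  0.003 -0.003  0.     0.001  0.003]
[[418.6 247.8]
 [169.2 247.2]
 [152.8  95.1]
 [441.5  96. ]
 [271.5 195.6]]
[ 3.0000e-02  2.5000e+00  2.5146e+02  1.0000e-01 -1.0000e+00]
```

View pics/w3.png

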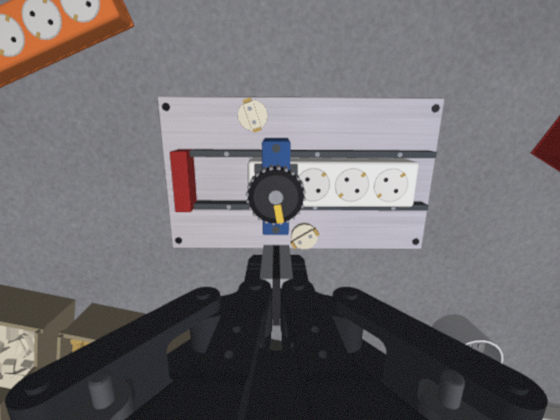

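```bash
sed -i 's/^F0=.*/F0=[538.6,47.5,0.235]/' h.py; python3 - <<'E'
from h import *
from rig import *
print(infix(get_obs()),get_obs()['ft_force'])
E
```

```text
[-2.3000e-01  2.8000e-01  2.5146e+02  2.0000e-02 -1.0000e+00] [ 0.2345376   0.44808945 -0.21336196]
```

>>> step_arm(targets=[[0,30,20,0,0,0,-1],[0,60,50,0,0,0,-1],[0,64,100,0,0,0,-1],[0,64,140,0,0,0,-1],[0,64,152,0,0,0,-1],[0,64,152,0,0,0,-1],[0,64,152,0,0,0,-1],[0,64,152,0,0,0,-1]])

```text
clock: 4.03
ee_pos: [524.2, 109.3, 100.4]
tcp_rot: [-0.117, 0.993, 0.0, 0.001]
ft_force: [-0.3, 0.0, -0.0]
opening: -0.3
```

```bash
python3 - <<'E'
from h import *
o,m,im=look("wrist","w4");print(infix(o),o['qd'].round(3),o['ft_force'])
E
```

```text
[ 3.6000e-01  6.3420e+01  1.0039e+02 -6.0000e-02 -1.0000e+00] [ 0.     0.006  0.002  0.003  0.003 -0.004  0.001] [-0.34392431  0.01660851 -0.03924636]
```

View pics/w4.png

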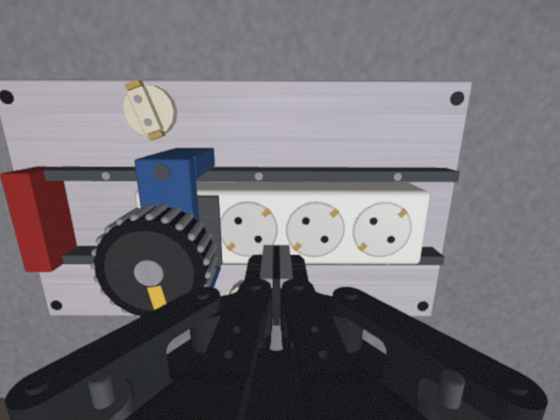

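>>> step_arm(targets=[[0,-8,0,0,0,0,-1],[0,-14,0,0,0,0,-1],[0,-16,0,0,0,0,-1],[0,-18,0,0,0,0,-1]])

```text
clock: 4.58
ee_pos: [527.9, 91.6, 99.3]
tcp_rot: [-0.117, 0.993, 0.0, -0.0]
ft_force: [-0.1, 0.2, 1.0]
opening: 0.2
```

>>> step_arm(targets=[[0,-2,0,0,0,0,-1],[0,-4,0,0,0,0,-1]])

```text
clock: 4.82
ee_pos: [528.6, 88.6, 99.3]
tcp_rot: [-0.117, 0.993, 0.001, -0.0]
ft_force: [-3.1, 10.0, 0.8]
opening: -0.1
```

>>> step_arm(targets=[[0,-2,0,0,0,0,-1],[0,-4,0,0,0,0,-1]])

```text
clock: 5.08
ee_pos: [529.0, 87.6, 99.4]
tcp_rot: [-0.118, 0.993, 0.002, -0.0]
ft_force: [-8.6, 26.6, 4.1]
opening: 0.1
```

```bash
python3 - <<'E'
from h import *
from rig import *
o=get_obs();print(infix(o),o['qd'].round(3),o['ft_force'])
E
```

```text
[ 2.000e-02  4.121e+01  9.941e+01  1.200e-01 -1.000e+00] [ 0.025 -0.001 -0.021 -0.006 -0.001  0.     0.024] [-8.58472518 26.58648713  4.06874088]
```

>>> step_arm(targets=[[4,1.6,0,0,0,0,-1],[11,2.6,0,0,0,0,-1],[18,1.7,0,0,0,0,-1],[24.8,-1.1,0,0,0,0,-1]])

```text
clock: 5.58
ee_pos: [505.6, 77.0, 99.3]
tcp_rot: [-0.117, 0.993, -0.0, 0.0]
ft_force: [-0.6, 0.4, -0.7]
opening: -0.2
```

```bash
cat >> h.py <<'E'
def ff(o):
    c,s=np.cos(F0[2]),np.sin(F0[2]);f=o['ft_force'];return np.array([c*f[0]+s*f[1],-s*f[0]+c*f[1],f[2]]).round(1)
E
python3 - <<'E'
from h import *
o,m,im=look("wrist","w5");print(infix(o),o['qd'].round(3),ff(o))
E
```

```text
[-2.519e+01  3.632e+01  9.935e+01 -4.000e-02 -1.000e+00] [ 0.047 -0.049  0.028  0.191  0.031 -0.136  0.003] [-0.5  0.5 -0.7]
```

View pics/w5.png

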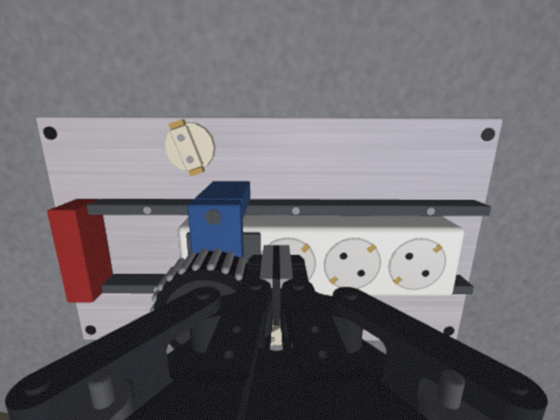

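```bash
python3 - <<'E'
from h import *
from rig import *
o=get_obs();m=camera_model("wrist");K,Rm,t=cam(m);print(o['ee_pos'],-Rm.T@t, o['ft_force'],infix(o))
rot=R.from_quat(o['tcp_rot']).as_matrix()
for p in ([-11,0,0],[11,0,0],[0,12,0],[0,-12,0],[0,0,0]): print(p,proj(m,o['ee_pos']+rot@np.array(p)))
im=cv2.imread("pics/w5.png");cv2.imwrite("pics/c5.png",cv2.resize(im[200:360,140:340],None,fx=4,fy=4,interpolation=cv2.INTER_CUBIC)[:600])
E
```

```text
[504.89702191  76.00922803  99.29369057] [435.08172864  60.49882421 241.93347004] [ 0.85462738 -0.73863425 -0.22009571] [-2.614e+01  3.557e+01  9.929e+01 -8.000e-02 -1.000e+00]
[-11, 0, 0] [[274.06697831 279.08225225]]
[11, 0, 0] [[273.98746588 241.42521635]]
[0, 12, 0] [[296.6372715  260.62133761]]
[0, -12, 0] [[251.41812461 260.63106701]]
[0, 0, 0] [[274.02800855 260.62620224]]
```

View pics/c5.png

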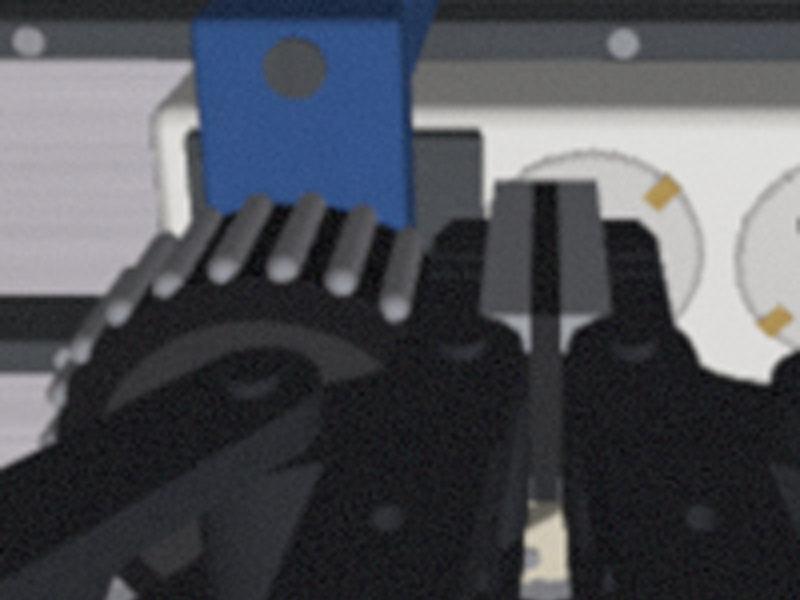

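>>> step_arm(targets=[[0,-5,0,0,0,0,-1],[3,-9,0,0,0,0,-1],[6,-13,0,0,0,0,-1],[9,-17,0,0,0,0,-1]])

```text
clock: 6.12
ee_pos: [500.3, 58.4, 99.1]
tcp_rot: [-0.117, 0.993, 0.0, -0.001]
ft_force: [-5.1, 4.0, 1.3]
opening: -0.0
```

>>> step_arm(targets=[[2,-4.5,0,0,0,0,-1],[4,-9.4,0,0,0,0,-1],[5,-14.4,0,0,0,0,-1],[5.2,-19.5,0,0,0,0,-1]])

```text
clock: 6.62
ee_pos: [499.9, 37.7, 99.1]
tcp_rot: [-0.117, 0.993, -0.0, -0.001]
ft_force: [-4.2, 1.2, 0.7]
opening: -0.1
```

```bash
python3 - <<'E'
from h import *
o,m,im=look("wrist","w6");print(infix(o),o['qd'].round(3),ff(o))
E
```

```text
[-3.992e+01 -5.400e-01  9.910e+01 -6.000e-02 -1.000e+00] [ 0.089  0.003 -0.016 -0.019  0.018  0.015  0.066] [-3.8  2.2  0.7]
```

View pics/w6.png

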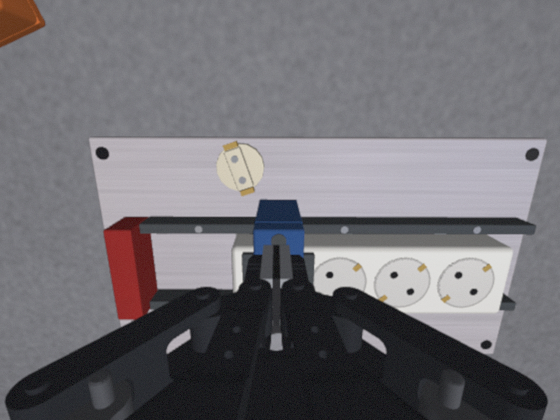

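```bash
python3 - <<'E'
from h import *
o,m,a=look("top","t6");o,m,b=look("scene","s6")
a=cv2.resize(a[150:230,200:310],None,fx=5,fy=5,interpolation=cv2.INTER_CUBIC)
b=cv2.resize(b[190:280,230:370],None,fx=5,fy=5,interpolation=cv2.INTER_CUBIC)
cv2.imwrite("pics/c6a.png",a);cv2.imwrite("pics/c6b.png",b)
print(ff(o),infix(o))
E
```

```text
[-5.1 -1.3  1.4] [-39.77  -1.01  99.13  -0.11  -1.  ]
```

View pics/c6a.png

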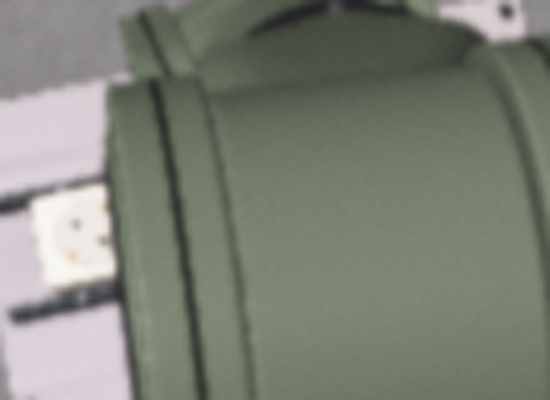

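View pics/c6b.png

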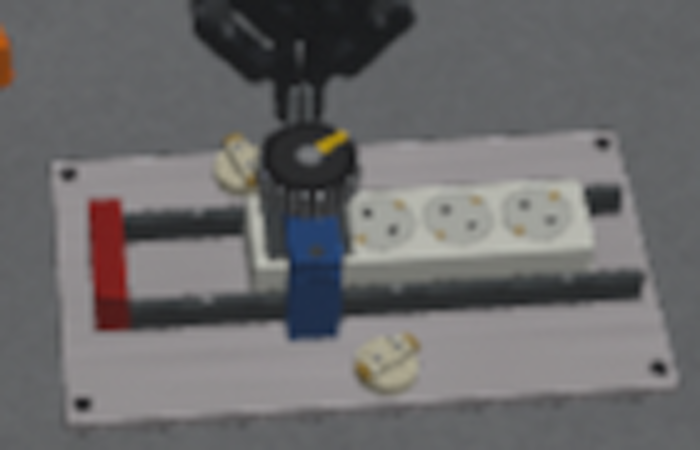

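```bash
cat >> h.py <<'E'
def knob(im,m,z=114.):
    c=proj(m,fix2w(F0,[0,0,z]))[0]
    hsv=cv2.cvtColor(im,cv2.COLOR_BGR2HSV)
    mk=cv2.inRange(hsv,(20,130,110),(34,255,255))
    yy,xx=np.nonzero(mk);s=(abs(xx-c[0])<11)&(abs(yy-c[1])<9)
    w=hsv[yy[s],xx[s],1].astype(float)
    if s.sum()<3: return None
    p=np.array([(xx[s]).mean(),(yy[s]).mean()])
    P=ray(m,p,z)[:2]-F0[:2];th=np.arctan2(P[1],P[0])-F0[2]
    return th%(2*np.pi),np.hypot(*P).round(1),s.sum(),c.round(1)
E
python3 - <<'E'
from h import *
from rig import camera_model
m=camera_model("scene")
print(knob(cv2.imread("pics/scene0.png"),m,111),knob(cv2.imread("pics/s6.png"),m,112))
E
```

```text
(np.float64(0.23563617374168172), np.float64(20.9), np.int64(15), array([290.7, 220.1])) (np.float64(1.9821704761995633), np.float64(17.2), np.int64(14), array([290.7, 219.9]))
```

>>> step_arm(targets=[[-1,-5,0,0,0,0,-1],[-2.3,-9.6,0,0,0,0,-1],[-4,-14.5,0,0,0,0,-1],[-6.1,-18.8,0,0,0,0,-1]])

```text
clock: 7.28
ee_pos: [510.0, 20.7, 99.1]
tcp_rot: [-0.117, 0.993, -0.0, -0.001]
ft_force: [-6.5, -2.4, 2.1]
opening: 0.1
```

>>> step_arm(targets=[[-3,-4,0,0,0,0,-1],[-6,-8,0,0,0,0,-1],[-10,-11,0,0,0,0,-1],[-14,-14,0,0,0,0,-1]])

```text
clock: 7.78
ee_pos: [526.6, 9.2, 99.0]
tcp_rot: [-0.116, 0.993, -0.001, -0.002]
ft_force: [-7.2, -10.4, 1.8]
opening: 0.1
```

```bash
python3 - <<'E'
from h import *
o,m,im=look("scene","s7");print(infix(o),ff(o),knob(im,m,113))
E
```

```text
[-20.59 -34.44  99.    -0.12  -1.  ] [-9.5 -8.4  1.8] (np.float64(3.586066464208398), np.float64(12.7), np.int64(15), array([290.7, 219.6]))
```

>>> step_arm(targets=[[-4,-2.5,0,0,0,0,-1],[-9,-4.5,0,0,0,0,-1],[-14,-5.7,0,0,0,0,-1],[-19,-6,0,0,0,0,-1]])

```text
clock: 8.32
ee_pos: [547.8, 7.4, 99.3]
tcp_rot: [-0.116, 0.993, -0.001, -0.0]
ft_force: [0.2, -13.4, 1.7]
opening: 0.1
```

>>> step_arm(targets=[[-5,0.3,0,0,0,0,-1],[-10,1.5,0,0,0,0,-1],[-15,3.5,0,0,0,0,-1],[-19.5,6,0,0,0,0,-1]])

```text
clock: 8.82
ee_pos: [567.2, 17.0, 99.7]
tcp_rot: [-0.116, 0.993, -0.002, 0.002]
ft_force: [11.1, -15.7, 2.1]
opening: 0.0
```

```bash
python3 - <<'E'
from h import *
o,m,im=look("scene","s8");print(infix(o),ff(o),knob(im,m,113))
cv2.imwrite("pics/c8.png",cv2.resize(im[190:280,230:370],None,fx=5,fy=5,interpolation=cv2.INTER_CUBIC))
E
```

```text
[ 20.68 -36.31  99.75  -0.19  -1.  ] [  7.2 -17.9   2.1] (np.float64(5.158344137558436), np.float64(14.9), np.int64(5), array([290.7, 219.6]))
```

View pics/c8.png

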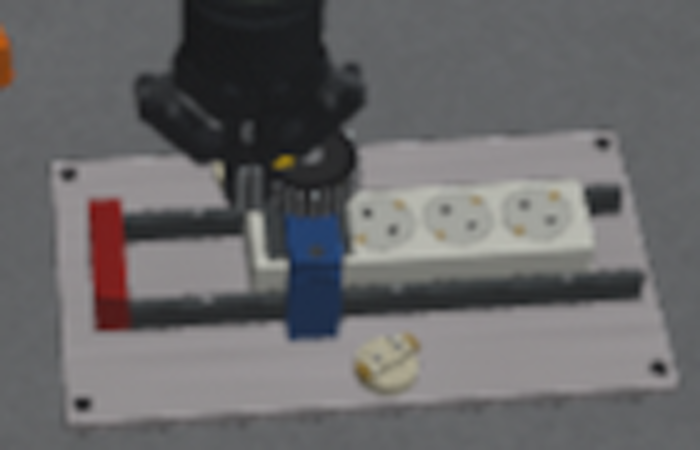

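>>> step_arm(targets=[[-4,2.5,0,0,0,0,-1],[-7.6,5.8,0,0,0,0,-1],[-11,9.5,0,0,0,0,-1],[-13.7,13.7,0,0,0,0,-1]])

```text
clock: 9.38
ee_pos: [577.2, 35.7, 99.8]
tcp_rot: [-0.116, 0.993, -0.001, 0.002]
ft_force: [9.3, -4.9, 3.8]
opening: 0.3
```

>>> step_arm(targets=[[-2.2,4.3,0,0,0,0,-1],[-4,9.3,0,0,0,0,-1],[-5,14.3,0,0,0,0,-1],[-5.2,19.3,0,0,0,0,-1]])

```text
clock: 9.88
ee_pos: [578.6, 56.8, 100.2]
tcp_rot: [-0.117, 0.993, 0.0, 0.003]
ft_force: [12.8, 0.4, 2.8]
opening: 0.1
```

```bash
python3 - <<'E'
from h import *
o,m,im=look("wrist","w9");o,m,im=look("scene","s9");print(infix(o),ff(o),knob(im,m,114))
E
```

```text
[ 4.1130e+01  7.1000e-01  1.0021e+02 -2.0000e-02 -1.0000e+00] [11.7 -0.6  3.1] None
```

View pics/w9.png

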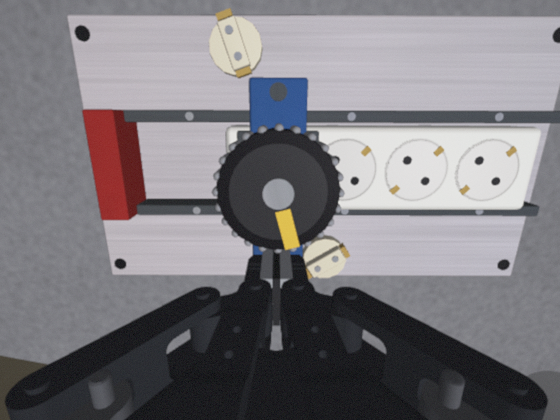

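>>> step_arm(targets=[[0.3,5,0,0,0,0,-1],[1.3,10,0,0,0,0,-1],[3,15,0,0,0,0,-1],[5.2,19.3,0,0,0,0,-1],[8,23.5,0,0,0,0,-1],[11.3,27.2,0,0,0,0,-1],[15,30.5,0,0,0,0,-1],[19,33,0,0,0,0,-1]])

```text
clock: 10.98
ee_pos: [552.2, 87.1, 100.3]
tcp_rot: [-0.118, 0.993, 0.002, 0.004]
ft_force: [8.7, 15.9, 4.5]
opening: 0.1
```

>>> step_arm(targets=[[4.5,2.5,0,0,0,0,-1],[9.5,4.5,0,0,0,0,-1],[14.5,5.7,0,0,0,0,-1],[19.5,6,0,0,0,0,-1]])

```text
clock: 11.48
ee_pos: [530.3, 89.1, 100.0]
tcp_rot: [-0.118, 0.993, 0.002, 0.002]
ft_force: [-1.1, 19.5, 8.2]
opening: 0.2
```

```bash
python3 - <<'E'
from h import *
o,m,b=look("wrist","w10");o,m,im=look("scene","s10");print(infix(o),ff(o),knob(im,m,115))
im=cv2.resize(im[190:280,230:370],None,fx=4,fy=4,interpolation=cv2.INTER_CUBIC)
cv2.imwrite("pics/c10.png",im)
E
```

```text
[  0.93  42.42 100.02   0.11  -1.  ] [ 2.2 19.1  9.4] (np.float64(2.187245845171811), np.float64(10.7), np.int64(13), array([290.7, 219.2]))
```

View pics/c10.png

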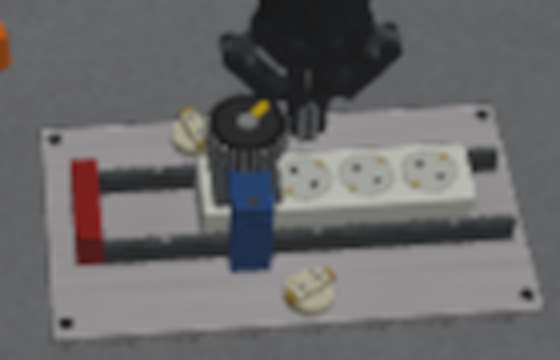

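View pics/w10.png

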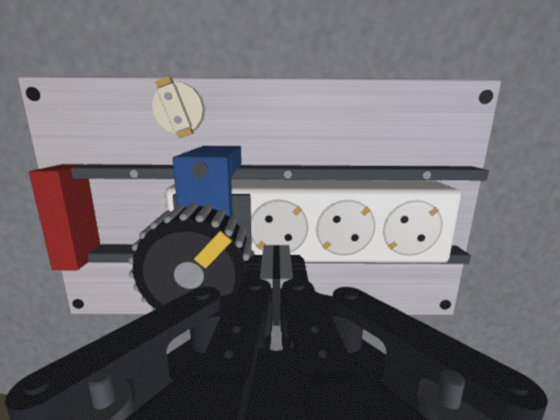

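>>> step_arm(targets=[[5,-0.3,0,0,0,0,-1],[10,-1.5,0,0,0,0,-1],[15,-3.5,0,0,0,0,-1],[19.5,-6,0,0,0,0,-1],[23.5,-8.7,0,0,0,0,-1],[27,-12,0,0,0,0,-1],[30,-15.5,0,0,0,0,-1],[32.7,-19.7,0,0,0,0,-1]])

```text
clock: 12.58
ee_pos: [501.0, 59.6, 99.2]
tcp_rot: [-0.117, 0.993, 0.0, -0.001]
ft_force: [-9.8, 6.0, 4.0]
opening: -0.1
```

>>> step_arm(targets=[[2.2,-4.3,0,0,0,0,-1],[3.9,-9.3,0,0,0,0,-1],[4.9,-14.3,0,0,0,0,-1],[5.2,-19.3,0,0,0,0,-1],[4.9,-24.3,0,0,0,0,-1],[3.9,-29.3,0,0,0,0,-1],[2.2,-34.3,0,0,0,0,-1],[0,-38.6,0,0,0,0,-1]])

```text
clock: 13.58
ee_pos: [510.2, 20.4, 99.1]
tcp_rot: [-0.117, 0.993, -0.001, -0.001]
ft_force: [-7.1, -3.4, 2.2]
opening: -0.2
```

```bash
python3 - <<'E'
from h import *
o,m,im=look("scene","s11");print(infix(o),ff(o),knob(im,m,115))
im=cv2.resize(im[190:280,230:370],None,fx=4,fy=4,interpolation=cv2.INTER_CUBIC)
cv2.imwrite("pics/c11.png",im)
E
```

```text
[-3.388e+01 -1.973e+01  9.911e+01 -7.000e-02 -1.000e+00] [-7.7 -1.7  2.2] (np.float64(5.5079436567179485), np.float64(18.4), np.int64(15), array([290.7, 219.2]))
```

View pics/c11.png

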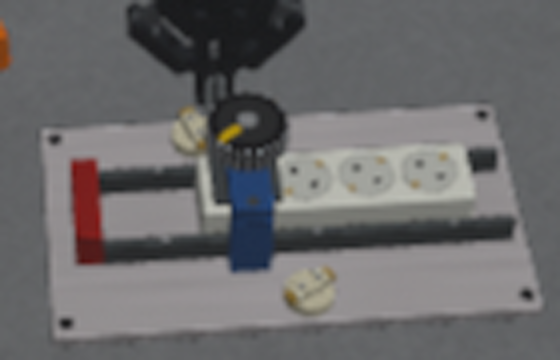

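>>> step_arm(targets=[[-2.7,-4.2,0,0,0,0,-1],[-5.7,-8,0,0,0,0,-1],[-9.7,-11.2,0,0,0,0,-1],[-13.7,-13.7,0,0,0,0,-1],[-17.7,-16.2,0,0,0,0,-1],[-22.7,-18.2,0,0,0,0,-1],[-27.7,-19.4,0,0,0,0,-1],[-32.7,-19.7,0,0,0,0,-1]])

```text
clock: 14.62
ee_pos: [548.0, 6.9, 99.4]
tcp_rot: [-0.116, 0.993, -0.002, 0.0]
ft_force: [1.1, -14.9, 3.7]
opening: 0.0
```

```bash
python3 - <<'E'
from h import *
o,m,im=look("scene","s12");print(infix(o),ff(o),knob(im,m,117))
o,m,w=look("wrist","w12")
im=cv2.resize(im[190:280,230:370],None,fx=4,fy=4,interpolation=cv2.INTER_CUBIC)
cv2.imwrite("pics/c12.png",im)
E
```

```text
[ -0.34 -41.69  99.44  -0.18  -1.  ] [ -2.4 -14.8   3.7] (np.float64(0.47077021194308266), np.float64(20.6), np.int64(18), array([290.7, 218.7]))
```

View pics/c12.png

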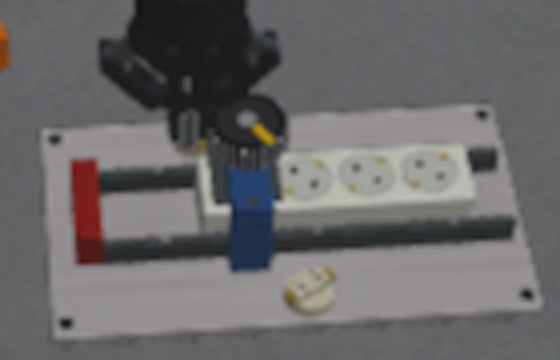

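View pics/w12.png

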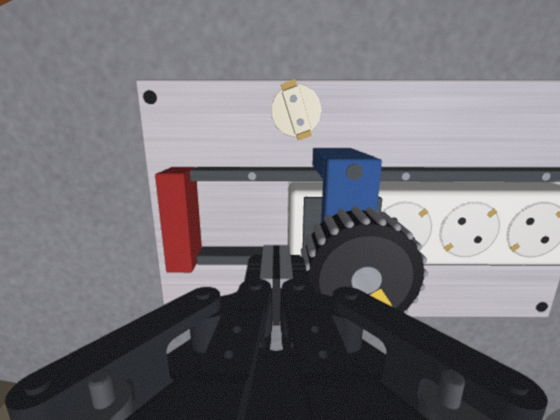

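>>> step_arm(targets=[[-5,0.3,0,0,0,0,-1],[-10,1.5,0,0,0,0,-1],[-15,3.5,0,0,0,0,-1],[-19.5,6,0,0,0,0,-1],[-23.5,8.5,0,0,0,0,-1]])

```text
clock: 15.35
ee_pos: [571.4, 20.6, 100.1]
tcp_rot: [-0.116, 0.993, -0.002, 0.003]
ft_force: [14.7, -14.1, 0.2]
opening: -0.2
```

>>> step_arm(targets=[[-6,-8,0,0,0,0,-1],[-14,-18,0,0,0,0,-1],[-20,-24,-40,0,0,0,-1],[-20,-24,-80,0,0,0,-1]])

```text
clock: 15.85
ee_pos: [593.7, 4.2, 180.1]
tcp_rot: [-0.117, 0.993, 0.0, -0.0]
ft_force: [-0.1, -0.3, 0.1]
opening: 0.2
```

```bash
python3 - <<'E'
from h import *
o,m,im=look("scene","s13");print(infix(o),ff(o),knob(im,m,117))
o,m,w=look("wrist","w13",pts=("knob_top","strip_push_end","stop_face"))
P=[[0,0,117.5],[0,-105,30]]
print(proj(m,fix2w(F0,P)).round(1))
im=cv2.resize(im[190:280,230:370],None,fx=4,fy=4,interpolation=cv2.INTER_CUBIC)
cv2.imwrite("pics/c13.png",im)
E
```

```text
[ 4.3470e+01 -5.4940e+01  1.8009e+02 -8.0000e-02 -1.0000e+00] [-0.1 -0.2  0.1] (np.float64(1.3338266431296817), np.float64(16.0), np.int64(18), array([290.7, 218.7]))
knob_top [(0.62, [353.2, 160.4])]
strip_push_end [(0.73, [501.4, 152.2])]
stop_face [(0.7, [224.1, 150.7])]
[[352.1 158.5]
 [224.2 147.1]]
```

View pics/w13.png

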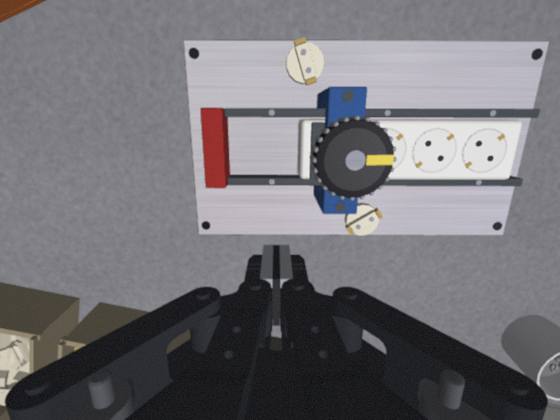

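View pics/c13.png

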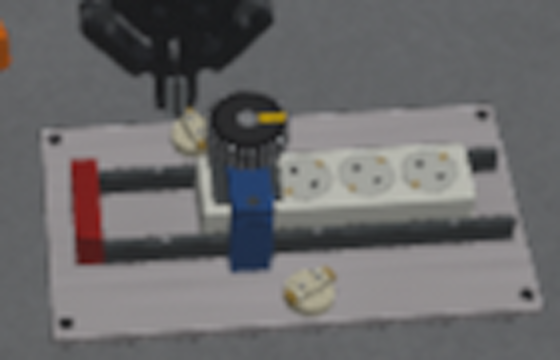

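```bash
python3 - <<'E'
from h import *
from rig import *
m=camera_model("wrist")
c,s=np.cos(F0[2]),np.sin(F0[2])
for p,z in (((501.4,152.2),32),((519,150),52),((300,150),52),((228,147),45),((224,150),30)):
    d=ray(m,p,z)[:2]-F0[:2];print(z,(c*d[0]+s*d[1]).round(1),(-s*d[0]+c*d[1]).round(1))
E
```

```text
32 1.6 164.7
52 -2.4 165.0
52 -2.6 -31.8
45 -4.7 -97.4
30 -0.6 -103.8
```

>>> step_arm(targets=[[10,50,0,0,0,0,-1],[20,100,0,0,0,0,-1],[30,150,0,0,0,0,-1],[40,200,0,0,0,0,-1],[43.5,240,0,0,0,0,-1],[43.5,250,0,0,0,0,-1],[43.5,250,0,0,0,0,-1]])

```text
clock: 16.98
ee_pos: [493.0, 237.5, 178.6]
tcp_rot: [-0.117, 0.993, -0.0, -0.0]
ft_force: [2.3, -0.0, -0.2]
opening: 0.2
```

```bash
python3 - <<'E'
from h import *
o,m,w=look("wrist","w14",pts=("strip_push_end","channel"))
print(infix(o),ff(o))
print(proj(m,fix2w(F0,[[0,167,32],[0,195,12]])).round(1))
E
```

```text
strip_push_end [(0.84, [246.6, 196.4])]
channel [(0.66, [279.1, 193.0])]
[-1.5000e-01  1.9540e+02  1.7862e+02 -2.0000e-02 -1.0000e+00] [ 2.2 -0.6 -0.2]
[[246.8 194.4]
 [274.7 189.9]]
```

View pics/w14.png

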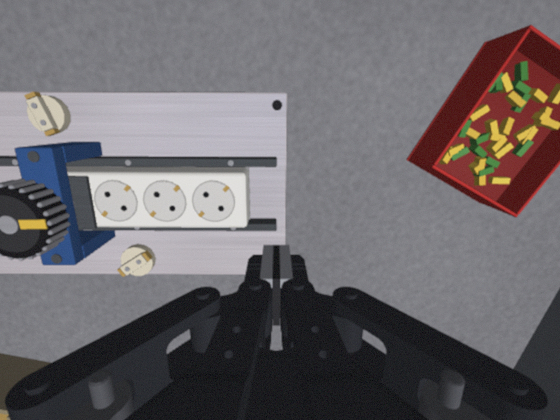

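>>> step_arm(targets=[[0,0,50,0,0,0,-1],[0,0,100,0,0,0,-1],[0,0,135,0,0,0,-1],[0,0,150,0,0,0,-1],[0,-4,152,0,0,0,-1],[0,-8,152,0,0,0,-1]])

```text
clock: 17.88
ee_pos: [495.5, 229.5, 28.4]
tcp_rot: [-0.117, 0.993, 0.0, 0.001]
ft_force: [-0.8, 0.7, 0.1]
opening: -0.0
```

>>> step_arm(targets=[[0,-4,0,0,0,0,-1],[0,-8,0,0,0,0,-1],[0,-12,0,0,0,0,-1],[0,-16,0,0,0,0,-1],[0,-20,0,0,0,0,-1],[0,-24,0,0,0,0,-1]])

```text
clock: 18.62
ee_pos: [500.5, 206.4, 27.3]
tcp_rot: [-0.117, 0.993, 0.0, -0.0]
ft_force: [-0.6, 3.7, 3.7]
opening: 0.0
```

```bash
python3 - <<'E'
from h import *
o,m,w=look("wrist","w15",pts=("strip_push_end","channel"))
print(infix(o),ff(o))
E
```

```text
strip_push_end [(0.94, [247.4, 271.4])]
channel [(0.86, [331.8, 248.2])]
[-7.0000e-02  1.6341e+02  2.7300e+01 -5.0000e-02 -1.0000e+00] [0.3 3.7 3.7]
```

View pics/w15.png

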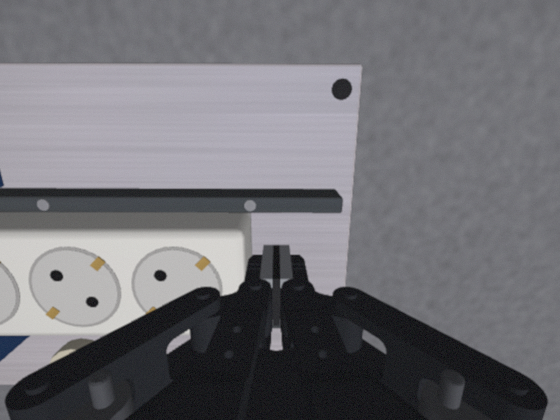

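>>> step_arm(targets=[[0,-5,0,0,0,0,-1],[0,-10,0,0,0,0,-1],[0,-15,0,0,0,0,-1],[0,-20,0,0,0,0,-1],[0,-25,0,0,0,0,-1],[0,-30,0,0,0,0,-1],[0,-35,0,0,0,0,-1],[0,-40,0,0,0,0,-1]])

```text
clock: 19.77
ee_pos: [509.8, 167.3, 27.3]
tcp_rot: [-0.117, 0.993, -0.0, -0.0]
ft_force: [-0.7, 1.7, -1.0]
opening: 0.1
```

>>> step_arm(targets=[[0,-3,0,0,0,0,-1],[0,-6,0,0,0,0,-1],[0,-9,0,0,0,0,-1],[0,-12,0,0,0,0,-1]])

```text
clock: 20.27
ee_pos: [512.6, 155.9, 27.3]
tcp_rot: [-0.117, 0.993, -0.0, 0.0]
ft_force: [-0.9, 2.0, -1.6]
opening: 0.2
```

>>> step_arm(targets=[[0,-1,0,0,0,0,-1],[0,-2,0,0,0,0,-1],[0,-3,0,0,0,0,-1]])

```text
clock: 20.65
ee_pos: [513.2, 153.9, 27.3]
tcp_rot: [-0.117, 0.993, 0.001, 0.0]
ft_force: [-0.6, 9.4, -1.2]
opening: 0.1
```

```bash
python3 - <<'E'
from h import *
o,m,w=look("wrist","w16",pts=("strip_push_end",))
print(infix(o),ff(o))
o,m,im=look("scene","s16");print(infix(o),ff(o))
im=cv2.resize(im[190:280,230:370],None,fx=5,fy=5,interpolation=cv2.INTER_CUBIC)
cv2.imwrite("pics/c16.png",im)
E
```

```text
strip_push_end [(0.67, [248.6, 269.8])]
[ 1.1000e-01  1.0938e+02  2.7330e+01 -1.0000e-02 -1.0000e+00] [ 1.6  9.3 -1.2]
[ 1.1000e-01  1.0942e+02  2.7340e+01 -1.0000e-02 -1.0000e+00] [ 1.5  6.  -1.9]
```

View pics/c16.png

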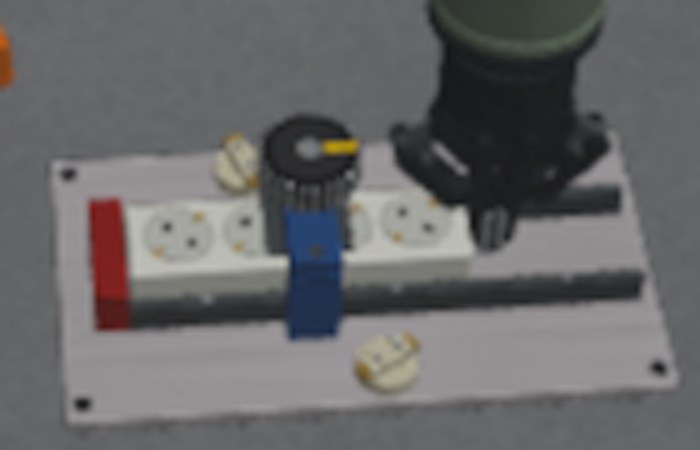

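>>> step_arm(targets=[[0,-1.5,0,0,0,0,-1],[0,-3,0,0,0,0,-1],[0,-3,0,0,0,0,-1]])

```text
clock: 21.18
ee_pos: [513.9, 153.8, 27.5]
tcp_rot: [-0.118, 0.993, 0.002, 0.001]
ft_force: [-3.2, 20.6, -0.9]
opening: -0.0
```

>>> step_arm(targets=[[0,8,0,0,0,0,-1],[0,18,0,0,0,0,-1],[0,35,0,0,0,0,-1],[0,45,-40,0,0,0,-1],[0,45,-90,0,0,0,-1],[0,45,-140,0,0,0,-1],[0,45,-150,0,0,0,-1],[0,45,-150,0,0,0,-1]])

```text
clock: 22.18
ee_pos: [503.3, 194.4, 177.3]
tcp_rot: [-0.117, 0.993, 0.0, 0.0]
ft_force: [-0.3, -0.6, -0.5]
opening: 0.2
```

```bash
python3 - <<'E'
from h import *
o,m,w=look("wrist","w17",pts=("strip_push_end","stop_face"))
print(infix(o),ff(o),proj(m,fix2w(F0,[[0,95,32]])))
o,m,im=look("scene","s17",pts=("strip_push_end","stop_face"));print(knob(im,m,117),o['clock'])
cv2.imwrite("pics/c17.png",cv2.resize(w[:,:300],None,fx=1.4,fy=1.4)[:600])
P=[ray(m,p,z) for p,z in (((348.9,231.4),32),((255.4,237.3),30))]
im=cv2.resize(im[190:280,230:370],None,fx=5,fy=5,interpolation=cv2.INTER_CUBIC)
cv2.imwrite("pics/c18.png",im)
E
```

```text
strip_push_end [(0.85, [219.6, 197.6])]
stop_face []
[-1.1000e-01  1.5113e+02  1.7729e+02 -3.0000e-02 -1.0000e+00] [-0.4 -0.5 -0.5] [[218.85945111 194.51622865]]
strip_push_end [(0.73, [326.3, 236.7]), (0.63, [168.4, 215.0])]
stop_face [(0.74, [252.4, 240.1])]
(np.float64(1.3338266431296817), np.float64(16.0), np.int64(18), array([290.7, 218.7])) 22.325
```

View pics/w17.png

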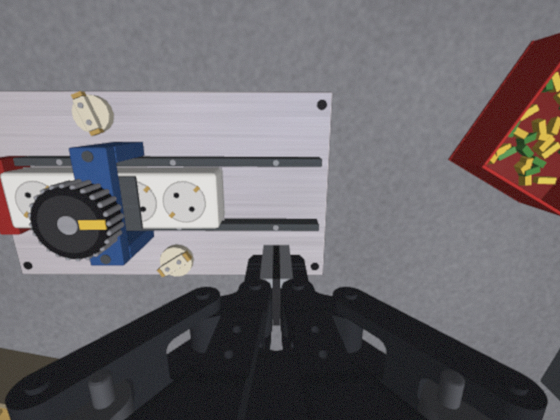

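View pics/c18.png

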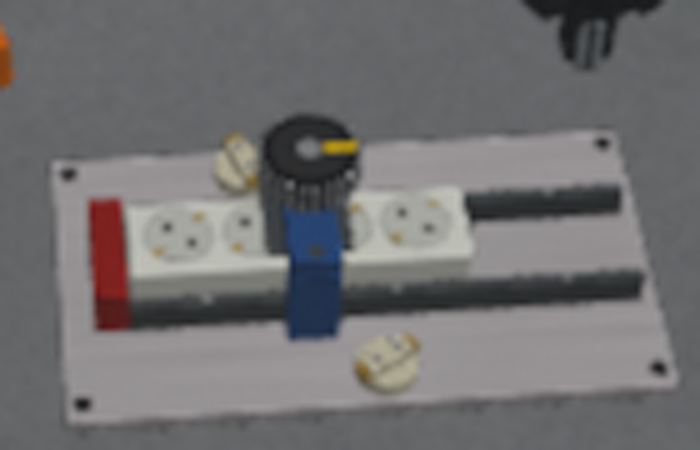

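The strip sits flush against the red stop: its push end is at (219.6, 197.6) in the wrist picture, where 218.9 was predicted for home. The index bar has not moved and the arm is clear of everything, so I'm handing in.

```bash
python3 -c "
from rig import *
print(finish_job())"
```

```text
the job is handed in; nothing more can be done
None
```

I loosened the clamp screw by about 2.2 turns, then pushed the strip home against the red end stop. I handed the job in at about 22 s; no verdict was reported.

- **Clamp screw:** I rolled the shut fingertip round the knurled rim, anticlockwise, and followed the yellow bar by camera through each part-turn. The bar ended along the fixture's +y, which puts the joint at about 14.1 rad (allowed 12.3 to 16.4). My automatic reading from the scene picture gave 13.9 rad. The strip had not been pushed before this, and the bar had not moved after the push.
- **Strip:** I pushed it with the fingertip low in the channel. At the end it stopped moving while the force rose from 2 to 21 N, so it is against the stop. After I withdrew, its push end showed within 1 px along the channel of the home position I predicted, and the scene picture showed no gap at the stop.
- **End state:** the arm is clear and the wrist force is about zero. The two inserts look unmoved in the pictures; I did not measure the other things, but the arm did not go near them.

**Disagreements:**
- The top and wrist cameras placed the fixture about 3 mm apart along y, after allowing for the arm's sway, which threw off an earlier wrist fit. I used a value in between, and the later pictures agreed with it.
- My first guess at the fingertip's shape was wrong, so the finger briefly lost the rim in the first quarter turn. I corrected that by tightening the path.

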